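# Straightedge along the baking stone

### The job

I want to read off the length of the terracotta baking stone, to see whether it fits the oven. Take the straightedge by its blue grip and set it down on the worktop, lying flat and flush against the stone's long edge on the robot's side, so that it spans that edge from corner to corner. Lower it into place rather than dropping it, and do not shove the stone, the slate board with the tomatoes or the white bowl out of place.

Things in the scene. Friction and masses are not known exactly. Their poses are not given: they have to be found in the camera images.
- straightedge_grip (a point): Straightedge: flat steel blade 280 x 40 x 6 mm with black ticks; over its middle a blue grip rail 110 mm long, 18 mm wide, 24 mm high on two posts (43 mm either side of the middle); rail underside 32 mm, top 56 mm above the blade's underside. This point: rail centre, 44 mm above the blade's underside, over its middle. x along the blade, y across, z up; same either way round. About 0.5 kg.
- stone: Terracotta-coloured baking stone: plain loose slab 160 x 220 mm, 16 mm thick, 1.2 kg, lying left or right of the straightedge, turned up to 15 degrees. Origin: centre of its underside. y along its 220 mm side, z up; -x points to its long edge on the robot's side, 80 mm from the origin, which is the edge meant.
- slate: Bystander: dark grey slate board, 160 x 220 mm and 16 mm thick, 1.7 kg, loose, with six red tomatoes (up to 48 mm above the worktop) and a small knife fixed on it. It lies on the other side of the straightedge from the stone. Origin: centre of its underside; axes as the stone's.
- bowl: Bystander: empty white ceramic bowl, 110 mm across and 50 mm high, loose, farther from the robot than the straightedge. Origin at the centre of its underside.

How it is judged:
By the outcome, as a careful person would: the job done as asked, in the order asked, and still so for the second after the job is handed in, with the robot touching nothing.
It also fails if it takes over 35 s, if anything falls off the work surface, if the arm or the gripper's body presses on something with over 40 N, if the wrist force passes 120 N, or if a joint passes its speed limit or range.

### The arm

A 6-joint arm with a two-finger parallel gripper is mounted at the origin on the work surface. World frame = base frame: x ahead of the robot, y to its left, z up, the work surface at z = 0. Lengths are in m, angles in rad, forces in N, time in s.
With the tool pointing down it reaches from about 0.375 to 0.9 m from the base axis. Payload 3.1 kg.
Tool frame: the origin (TCP) lies at the very end of the fingers, on their centre line; the grasp point (between the pads) lies 19 mm behind it (manip.grasp_offset is the distance from the TCP to the grasp point, in m); y points along the fingers, z is the direction in which the jaws open and shut, and the axes are right-handed (so a half turn about y gives the same grasp; the last joint's range is limited). The gripper opens to 85 mm and grips with 20 to 120 N. Pads are 22 mm wide; open, the fingers measure 114 mm over their backs; the gripper's body (76 mm by 85 mm) begins 54 mm behind the grasp point. The pads swing forward as they close: fully open they stand 13 mm farther back than shut.
Start: joints at [1.101, 0.527, 1.433, -0, 1.181, -0.178], TCP at [0.179, 0.599, 0.231] pointing down, gripper open.
Joint ranges: [-3.08, 3.08], [-0.75, 2.2], [0.22, 2.44], [-1.43, 4.57], [0, 2.65], [-2.85, 2.85]. Speed limits (rad/s): [2.79, 2.79, 3.14, 3.14, 3.14, 3.14].

### API

Orientations are given as a unit quaternion [x, y, z, w].
In Python, from station import manip gives the robot as it stands.
- The arm moves only by the tool apply_moves, never from a script. Its argument "motion" is a list of rows, each a list of 5 numbers: the finger opening in mm, from 0 to 85.4, then the shift along the tool's x, y, z in units of 30 mm (1.0 is 30 mm), then the turn about the tool's y in units of 10 degrees (1.0 is 10 degrees). In form: [[fingers, x, y, z, twist], ...]. A call has 1 to 12 rows; each row is the pose to reach, as a shift and turn from the pose commanded when the call began, along the tool's axes at that moment; what a row does not reach only later rows make up. A row lasts 1/8 s, in which the tool goes at most 62.5 mm and 10.7 degrees, less where a joint would pass 70% of its speed; a pose out of reach is approached as far as the arm can. A call with a gripper value outside its range is refused whole. The fingers move at their own pace and stop on an object; "squeeze" is the grip in N (left out, the last holds). Time passes only in rows, so rows that repeat a pose let the fingers close. It gives the time, the measured TCP pose, the force and the opening at its end, in the units of the state.
- manip.sense(): the state, without advancing time (a new reading comes with each control period).
- manip.snapshot(name): name is "scene" or "top" or "wrist"; returns the picture (420x560x3 uint8, red, green, blue); there is no depth.
- manip.get_calibration(name): a dict with "intrinsics" (3x3 intrinsics, pixels), "extrinsics" (4x4, takes a point from camera to world coordinates). Camera axes: x right, y up, looking along -z (the intrinsics and any distortion apply to the point x, -y, -z); pixel columns grow to the right and rows downward; lengths in m; the calibration is good to about 2 mm. A picture is of the moment at which its call begins: read the wrist's pose just before it. get_calibration takes no time and is no camera call; for the wrist camera it gives the pose at the moment of the call.
- manip.sign_off(): hands the job in, once; it reports no verdict.
The state is a dict: "t": time; "q": joint angles; "qd": joint speeds; "tau": joint torques, N m; "tcp_pos": TCP position; "tool_rot": TCP orientation; "force": force on the tool from outside, world axes, zero at the start; "ft_torque": the same for the moment, N m; "finger_gap": opening from 0.0 (shut) to 1.0 (fully open).
Only numpy, scipy, OpenCV 4.12 (cv2) and the standard library are available. Lean on these libraries where they do the work, as an engineer would, in place of code of your own. Each camera call takes 0.05 s, during which the arm holds its last target.

## Working session

There is one attempt and no reset: what is moved stays moved. The work goes in short steps, Python scripts to look and compute and a tool call to move; the robot and the scene stay as the last step left them, time stands still between calls to the robot, and variables do not carry over. Pictures are saved under pics/ and viewed, and the job is handed in when it is done.

Besides the shell and the picture viewer there is one more tool, called as name([rows], argument=value, ...), one row to a line, values as JSON. apply_moves: Moves the arm, as the interface text tells. Its arguments: {"type":"object","properties":{"motion":{"type":"array"},"squeeze":{"type":"number"}},"required":["motion"]}

```bash
ls; mkdir -p pics
python3 - <<'E'
from station import manip
import cv2
for n in ("scene","top"):
    im=manip.snapshot(n); cv2.imwrite(f"pics/{n}0.png",im[:,:,::-1])
    c=manip.get_calibration(n); print(n,c)
s=manip.sense(); print(s)
E
```

```text
pics
scene {'intrinsics': array([[490.27089723,   0.        , 284.99870241],
       [  0.        , 490.27089723, 206.75228581],
       [  0.        ,   0.        ,   1.        ]]), 'extrinsics': array([[-0.8637121 , -0.34083859,  0.37125525,  1.09494482],
       [ 0.50396216, -0.57699723,  0.64272571,  0.71928685],
       [-0.00485248,  0.74222858,  0.67012924,  0.81857272],
       [ 0.        ,  0.        ,  0.        ,  1.        ]])}
top {'intrinsics': array([[427.28804552,   0.        , 278.80372375],
       [  0.        , 427.28804552, 204.1773189 ],
       [  0.        ,   0.        ,   1.        ]]), 'extrinsics': array([[-0.0016353 ,  0.98960336, -0.14381416,  0.50870049],
       [-0.99949459, -0.00618323, -0.03118239, -0.01425086],
       [-0.03174743,  0.14369048,  0.98911331,  0.97096948],
       [ 0.        ,  0.        ,  0.        ,  1.        ]])}
{'t': 0.1, 'q': array([ 1.10150107e+00,  5.28366359e-01,  1.43378286e+00, -2.46224587e-05,
        1.18141050e+00, -1.78481966e-01]), 'qd': array([ 0.00172169, -0.00040205, -0.00336979, -0.00139356, -0.0001494 ,
       -0.00020663]), 'tau': array([-1.80527218e-04, -4.43309963e+01, -1.78586912e+01, -2.02330657e-04,
        3.84217667e-03, -5.60028951e-06]), 'tcp_pos': array([0.17887541, 0.59817632, 0.23043292]), 'tool_rot': array([ 0.70030674, -0.10266647,  0.10223906, -0.69898301]), 'force': array([ 0.01601407, -1.06881733,  0.10290011]), 'ft_torque': array([-0.07104353, -0.01313841, -0.03087727]), 'finger_gap': 0.9989529113621257}
```

View pics/top0.png

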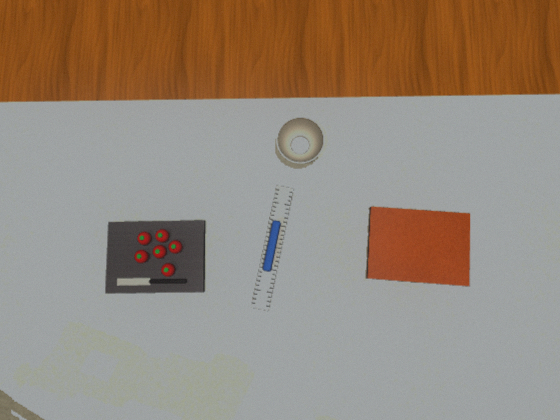

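View pics/scene0.png

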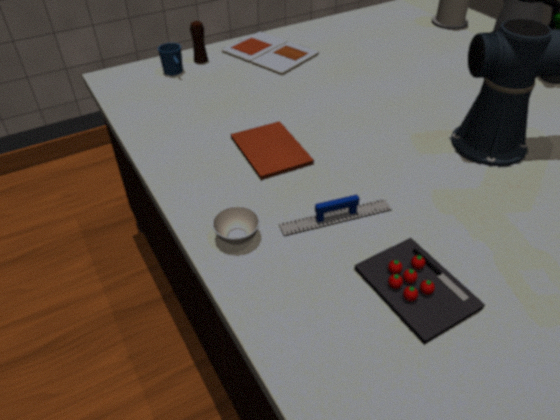

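Top view: the slate is on the left (~155,256), the straightedge in the middle (rail ~271,246), the stone on the right (~419,246) and the bowl at (300,140). I'll enlarge the crops next.

Run:
```python
import cv2
im=cv2.imread("pics/top0.png")
cv2.imwrite("pics/c1.png",cv2.resize(im[195:300,355:485],None,fx=5.5,fy=5.5,interpolation=cv2.INTER_CUBIC))
cv2.imwrite("pics/c2.png",cv2.resize(im[175:320,235:315],None,fx=4,fy=4,interpolation=cv2.INTER_CUBIC))
```

```text
(no output)
```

View pics/c1.png

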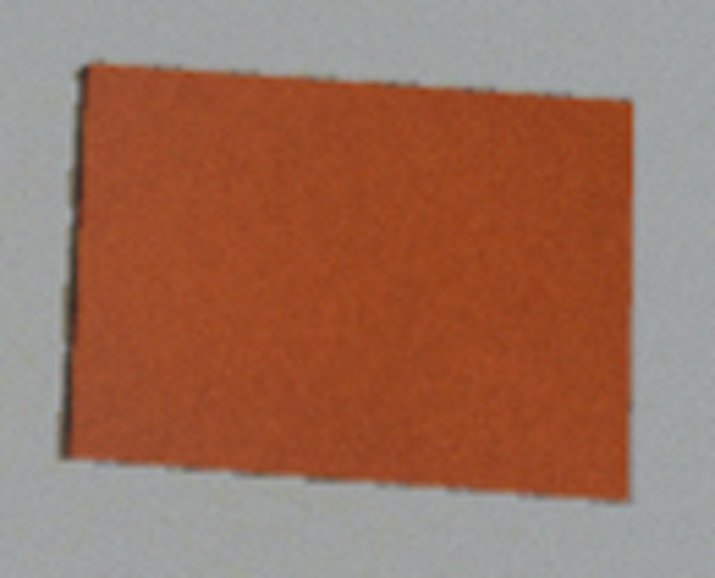

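View pics/c2.png

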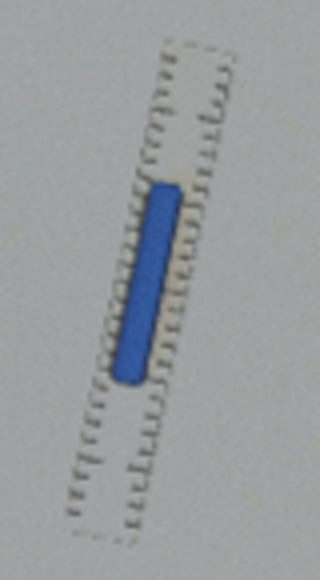

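```bash
cat > h.py <<'E'
import numpy as np, cv2
from station import manip
from scipy.spatial.transform import Rotation as R
def unproj(cal,px,z):
    K,T=cal["intrinsics"],cal["extrinsics"]
    px=np.atleast_2d(np.asarray(px,float)); 
    d=np.c_[(px[:,0]-K[0,2])/K[0,0],-(px[:,1]-K[1,2])/K[1,1],-np.ones(len(px))]@T[:3,:3].T
    o=T[:3,3]; return o+d*((z-o[2])/d[:,2])[:,None]
def proj(cal,P):
    K,T=cal["intrinsics"],cal["extrinsics"]
    c=(np.atleast_2d(P)-T[:3,3])@T[:3,:3]
    return np.c_[K[0,0]*c[:,0]/-c[:,2]+K[0,2],K[1,1]*-c[:,1]/-c[:,2]+K[1,2]]
def crop(u,f,x0,y0): return (np.asarray(u,float)+.5)/f-.5+np.array([x0,y0])
def rectpose(P):  # order: far-left, far-right, near-right, near-left
    c=P[:,:2].mean(0); d=(P[0]+P[3]-P[1]-P[2])[:2]; x=(P[0]+P[1]-P[2]-P[3])[:2]
    return c,np.degrees(np.arctan2(-d[0],d[1])),np.degrees(np.arctan2(x[1],x[0])),np.linalg.norm(d)/2,np.linalg.norm(x)/2
E
python3 - <<'E'
from h import *
t=manip.get_calibration("top"); s=manip.get_calibration("scene")
P=unproj(t,crop([(87,66),(632,100),(630,500),(70,459)],5.5,355,195),.016)
print("stone",P.round(4),rectpose(P))
P=unproj(t,crop([(152,184),(181,190),(143,384),(112,378)],4,235,175),.056)
print("rail",rectpose(P))
P=unproj(t,crop([(168,42),(235,55),(135,545),(72,535)],4,235,175),.006)
print("blade",rectpose(P))
st=manip.sense(); print(R.from_quat(st['tool_rot']).as_matrix().round(3), st['tcp_pos'])
print(manip.grasp_offset)
im=cv2.imread("pics/scene0.png")
cv2.imwrite("pics/c3.png",cv2.resize(im[115:185,220:325],None,fx=7,fy=7,interpolation=cv2.INTER_CUBIC))
cv2.imwrite("pics/c4.png",cv2.resize(im[185:245,270:400],None,fx=6,fy=6,interpolation=cv2.INTER_CUBIC))
E
```

```text
stone [[ 0.6408 -0.1896  0.016 ]
 [ 0.6256 -0.4079  0.016 ]
 [ 0.4668 -0.3968  0.016 ]
 [ 0.4829 -0.1778  0.016 ]] (array([ 0.55401005, -0.29304498]), np.float64(-4.093692334485156), np.float64(-4.138094724355815), np.float64(0.21918673538156022), np.float64(0.15880073132632155))
rail (array([0.55277387, 0.03053967]), np.float64(-11.433293283864742), np.float64(-11.377225821435683), np.float64(0.016361130163410585), np.float64(0.10523815511442154))
blade (array([0.55171468, 0.02944289]), np.float64(-10.216996160784035), np.float64(-11.318411198986253), np.float64(0.037228882953579547), np.float64(0.2807275798845626))
[[ 0.958 -0.001  0.287]
 [-0.287 -0.002  0.958]
 [-0.    -1.    -0.002]] [0.17887541 0.59817632 0.23043292]
0.0187
```

View pics/c3.png

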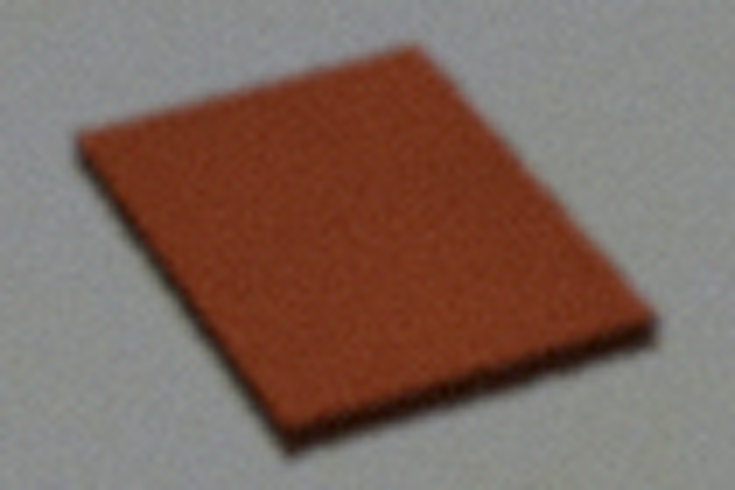

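View pics/c4.png

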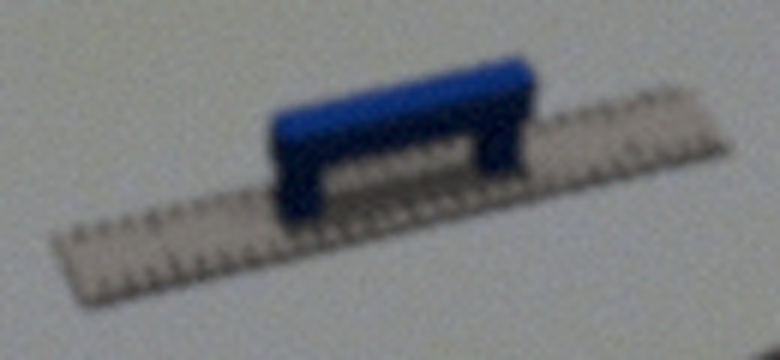

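Stone: centre (0.554,-0.293), yaw about -4.1°. Straightedge: centre (0.552,0.030), blade direction -11.3°. I'll hover over the rail first.

apply_moves([
  [85,2,0.3,-1.7,0],
  [85,4,0.6,-3.4,-0.2],
  [85,6,0.9,-5.1,-0.4],
  [85,8,1.2,-6.8,-0.54],
  [85,9.7,1.5,-8.2,-0.54],
  [85,11.4,1.8,-9.6,-0.54],
  [85,13.1,2,-11,-0.54],
  [85,14.7,2,-12.4,-0.54],
  [85,16,2,-13.5,-0.54],
  [85,16.9,2,-14.2,-0.54],
  [85,17.3,2,-14.6,-0.54],
  [85,17.3,2,-14.6,-0.54],
])

```text
t: 1.6
tcp_pos: [0.5537, 0.0264, 0.1711]
tool_rot: [0.704, -0.07, 0.072, -0.703]
force: [-0.4, -0.2, 0.7]
finger_gap: 0.997
```

Run:
```python
from h import *
s=manip.sense(); c=manip.get_calibration("wrist")
im=manip.snapshot("wrist"); cv2.imwrite("pics/w1.png",im[:,:,::-1])
print(s['t'],s['tcp_pos'],R.from_quat(s['tool_rot']).as_matrix().round(3),s['q'].round(3)); print(c)
print(proj(c,[[.5523,.030,.056],[.5523,.030,.006]]))
```

```text
1.6 [0.55366707 0.02644885 0.17106485] [[ 0.98   0.003  0.201]
 [-0.201 -0.001  0.98 ]
 [ 0.003 -1.    -0.   ]] [-1.540e-01  5.120e-01  1.673e+00 -1.000e-03  9.530e-01 -1.522e+00]
{'intrinsics': array([[314.59919094,   0.        , 282.07037228],
       [  0.        , 314.59919094, 209.21983011],
       [  0.        ,   0.        ,   1.        ]]), 'extrinsics': array([[ 0.20002671, -0.94601595, -0.25503556,  0.48894935],
       [ 0.97978987,  0.19284928,  0.0531128 ,  0.03951441],
       [-0.00106213, -0.26050524,  0.96547185,  0.31319847],
       [ 0.        ,  0.        ,  0.        ,  1.        ]])}
[[286.37166504 203.00338433]
 [285.76215376 190.88014587]]
```

View pics/w1.png

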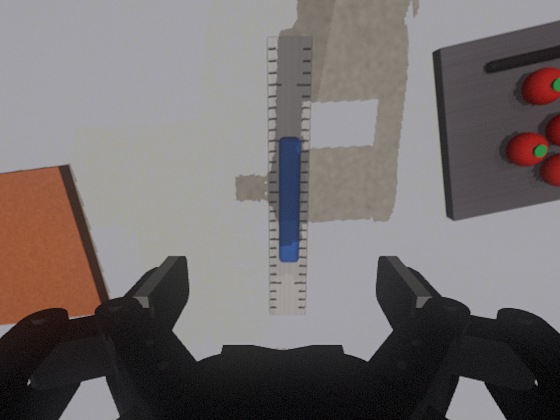

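The wrist view shows the rail centred at about (289,199), close to vertical. The slate is to the right and the stone to the left.

Run:
```python
from h import *
c=manip.get_calibration("wrist")
P=unproj(c,[(279,138),(299,138),(299,261),(279,261)],.056); print(rectpose(P))
P=unproj(c,[(267,38),(311,38),(306,314),(269,314)],.006); print(rectpose(P))
```

```text
(array([0.54967388, 0.03456406]), np.float64(168.5753104135698), np.float64(168.8930638668769), np.float64(0.016822238197360298), np.float64(0.10618607004847001))
(array([0.5506184 , 0.03459204]), np.float64(168.5743840247149), np.float64(168.54857474919544), np.float64(0.03992028906378959), np.float64(0.27653680083785864))
```

apply_moves([
  [85,0,1.0,0.07,0],
  [85,0,2.5,0.07,0],
  [85,0,3.8,0.07,0],
  [85,0,4.5,0.07,0],
  [85,0,4.83,0.07,0],
  [60,0,4.83,0.07,0],
], squeeze=50)

```text
t: 2.4
tcp_pos: [0.5503, 0.0334, 0.0262]
tool_rot: [-0.704, 0.069, -0.068, 0.704]
force: [-0.2, -0.0, 0.1]
finger_gap: 0.815
```

Run:
```python
from h import *
s=manip.sense(); im=manip.snapshot("wrist"); cv2.imwrite("pics/w2.png",im[:,:,::-1])
print(s['t'],s['tcp_pos'],s['force'],s['finger_gap'])
```

```text
2.4 [0.55034468 0.03339152 0.02616425] [-0.15543353 -0.0459361   0.12809449] 0.8145995997045007
```

View pics/w2.png

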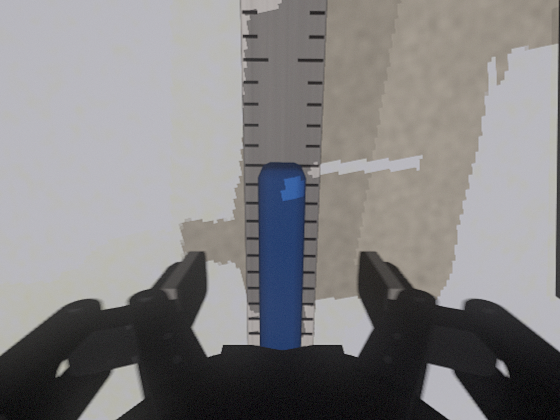

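The rail at (282,260) is centred between the fingers. I'll close and lift.

apply_moves([
  [25,0,0,0,0],
  [10,0,0,0,0],
  [10,0,0,0,0],
  [10,0,0,0,0],
  [10,0,0,0,0],
  [10,0,-0.2,0,0],
  [10,0,-0.8,0,0],
  [10,0,-1.8,0,0],
  [10,0,-2.5,0,0],
  [10,0,-2.8,0,0],
  [10,0,-2.8,0,0],
], squeeze=70)

```text
t: 3.82
tcp_pos: [0.5512, 0.0324, 0.111]
tool_rot: [0.704, -0.069, 0.07, -0.704]
force: [-0.1, 0.1, -5.7]
finger_gap: 0.198
```

Run:
```python
from h import *
s=manip.sense(); c=manip.get_calibration("wrist"); im=manip.snapshot("wrist"); cv2.imwrite("pics/w3.png",im[:,:,::-1])
print(s['t'],s['tcp_pos'],s['force'],s['ft_torque'],s['finger_gap'],R.from_quat(s['tool_rot']).as_matrix().round(4))
```

```text
3.825 [0.55122818 0.03235058 0.11100042] [-0.14831053  0.11563107 -5.71779145] [ 0.01224866 -0.00540443  0.05860276] 0.19781144203941597 [[ 9.807e-01  9.000e-04  1.953e-01]
 [-1.953e-01 -2.000e-04  9.807e-01]
 [ 9.000e-04 -1.000e+00  0.000e+00]]
```

View pics/w3.png

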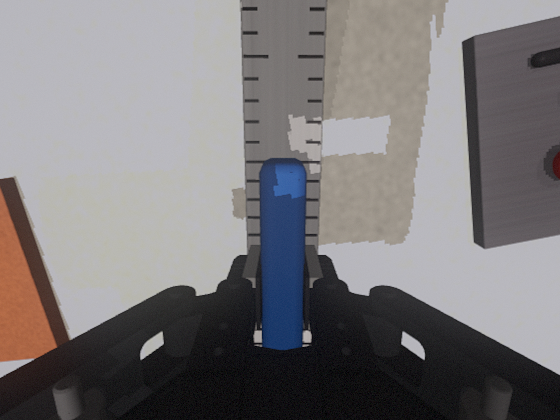

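Held and aligned. I'll carry it beside the stone with a standoff and a turn of -82.8° about world z.

apply_moves([
  [10,-0.03,0,-0.3,0.2],
  [10,-0.13,0,-1.1,0.8],
  [10,-0.27,0,-2.2,1.6],
  [10,-0.42,0,-3.4,2.5],
  [10,-0.58,0,-4.7,3.5],
  [10,-0.74,0,-6.0,4.5],
  [10,-0.9,0,-7.3,5.5],
  [10,-1.05,0,-8.6,6.4],
  [10,-1.2,0,-9.7,7.25],
  [10,-1.3,0,-10.5,7.9],
  [10,-1.36,0,-10.95,8.2],
  [10,-1.36,0,-11.07,8.28],
])

```text
t: 5.38
tcp_pos: [0.4458, -0.2858, 0.1099]
tool_rot: [-0.481, 0.518, -0.517, 0.482]
force: [-0.1, 0.0, -5.7]
finger_gap: 0.2
```

apply_moves([
  [10,0,0.5,0,0],
  [10,0,1.1,0,0],
  [10,0,1.5,0,0],
  [10,0,1.6,0,0],
  [10,0,1.6,0,0],
])

```text
t: 6.0
tcp_pos: [0.4465, -0.2851, 0.0622]
tool_rot: [-0.482, 0.517, -0.517, 0.482]
force: [-0.2, 1.5, -4.6]
finger_gap: 0.199
```

Run:
```python
from h import *
s=manip.sense(); c=manip.get_calibration("wrist"); im=manip.snapshot("wrist"); cv2.imwrite("pics/w4.png",im[:,:,::-1])
im=manip.snapshot("top"); cv2.imwrite("pics/t4.png",cv2.resize(im[190:320,320:490,::-1],None,fx=4.5,fy=4.5,interpolation=cv2.INTER_CUBIC))
im=manip.snapshot("scene"); cv2.imwrite("pics/s4.png",cv2.resize(im[100:190,200:360,::-1],None,fx=5,fy=5,interpolation=cv2.INTER_CUBIC))
print(s['t'],s['tcp_pos'],s['force'],s['q'].round(3),s['finger_gap'],R.from_quat(s['tool_rot']).as_matrix().round(4))
```

```text
6.0 [ 0.44649074 -0.28505173  0.06220653] [-0.19016059  1.51526577 -4.60784996] [-0.779  0.666  1.803  0.     0.673 -0.709] 0.19903987465199333 [[-7.020e-02 -2.000e-04  9.975e-01]
 [-9.975e-01  3.000e-04 -7.020e-02]
 [-2.000e-04 -1.000e+00 -2.000e-04]]
```

View pics/w4.png

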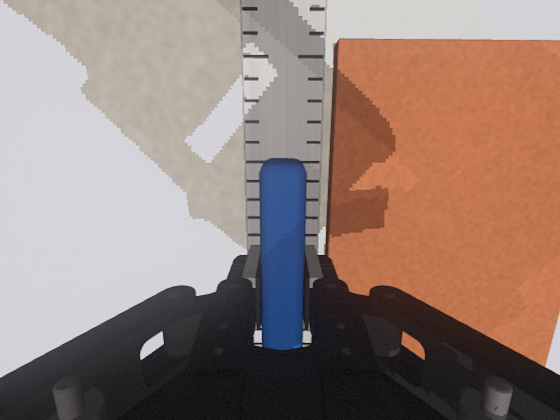

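View pics/t4.png

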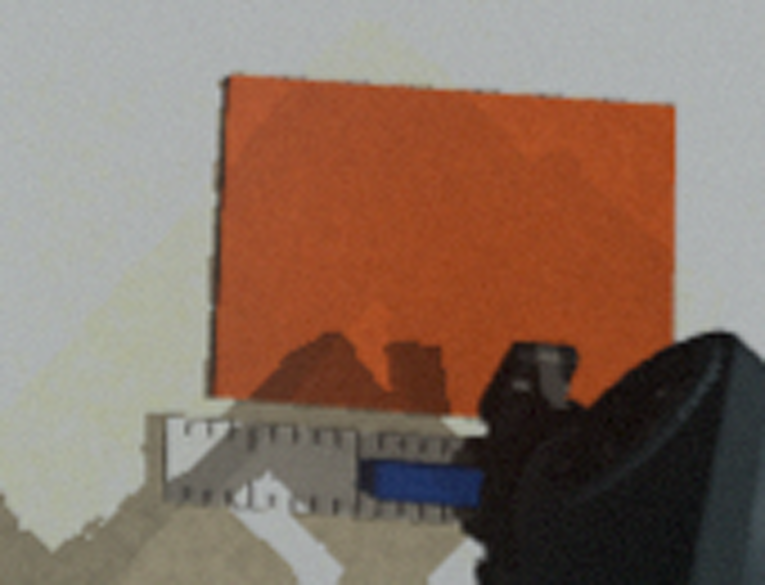

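View pics/s4.png

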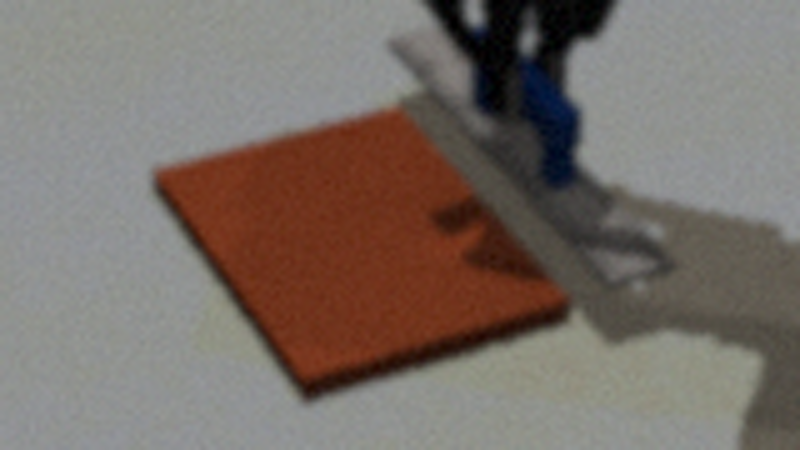

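The blade is parallel to the stone edge with a visible gap. I'll zoom the wrist image to measure it.

Run:
```python
import cv2
im=cv2.imread("pics/w4.png")
cv2.imwrite("pics/c5.png",cv2.resize(im[0:120,290:360],None,fx=5,fy=5,interpolation=cv2.INTER_CUBIC))
cv2.imwrite("pics/c6.png",cv2.resize(im[140:270,290:360],None,fx=4.5,fy=4.5,interpolation=cv2.INTER_CUBIC))
```

```text
(no output)
```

View pics/c5.png

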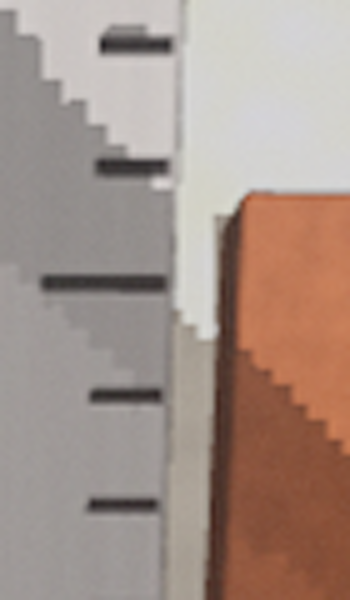

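View pics/c6.png

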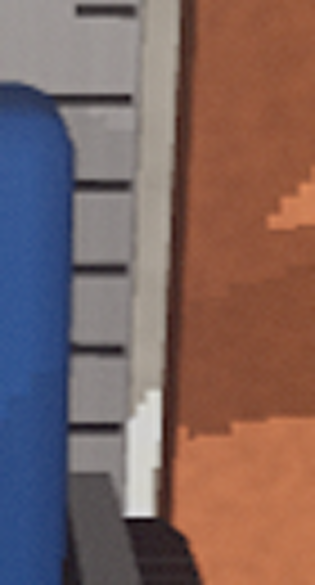

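Run:
```python
from h import *
c=manip.get_calibration("wrist"); s=manip.sense(); T=R.from_quat(s['tool_rot']).as_matrix(); p=s['tcp_pos']
tf=lambda P:((P-p)@T*1000).round(1)
zb=p[2]-.026+.006
a=lambda u:crop(u,5,290,0); b=lambda u:crop(u,4.5,290,140)
print("blade top",tf(unproj(c,np.r_[a([(181,0),(161,560)]),b([(139,5),(126,440)])],zb)))
print("stone top",tf(unproj(c,np.r_[a([(246,195),(224,560)]),b([(190,20),(174,470)])],.016)))
print("stone foot",tf(unproj(c,np.r_[a([(218,215),(205,600)]),b([(183,10),(162,490)])],0)))
print("blade sym", proj(c,p+np.array([[-.1,.02,.02],[0,.02,.02],[-.1,.02,-.02],[0,.02,-.02]])@T.T))
```

```text
blade top [[-119.8   19.9   19.2]
 [ -71.3   20.    19. ]
 [ -57.3   20.    18.8]
 [  -5.5   20.    18.9]]
stone top [[-110.3   46.9   30.2]
 [ -72.4   46.9   29.5]
 [ -54.1   46.9   28.8]
 [   8.8   47.    29.1]]
stone foot [[-112.    62.9   29.6]
 [ -68.2   62.9   29.8]
 [ -54.6   62.9   30.2]
 [  18.4   63.    29.9]]
blade sym [[326.01484693  47.72826852]
 [319.35942569 246.86651083]
 [240.83792349  47.66394267]
 [246.85212008 246.82571901]]
```

The gap is about 10.5 mm and nearly parallel. I'll close most of it and go down to 2–3 mm above the worktop, then re-measure.

apply_moves([
  [10,0,0.1,0.07,0],
  [10,0,0.3,0.18,0],
  [10,0,0.6,0.25,0],
  [10,0,0.85,0.25,0],
  [10,0,1.03,0.25,0],
  [10,0,1.1,0.25,0],
  [10,0,1.1,0.25,0],
  [10,0,1.1,0.25,0],
])

```text
t: 7.15
tcp_pos: [0.4539, -0.286, 0.0296]
tool_rot: [0.482, -0.517, 0.518, -0.482]
force: [-0.6, -0.2, -5.5]
finger_gap: 0.199
```

Run:
```python
from h import *
s=manip.sense(); c=manip.get_calibration("wrist"); im=manip.snapshot("wrist")[:,:,::-1]; cv2.imwrite("pics/w5.png",im)
print(s['t'],s['tcp_pos'],s['force'],R.from_quat(s['tool_rot']).as_matrix().round(4))
cv2.imwrite("pics/c7.png",np.hstack([cv2.resize(im[0:140,290:370],None,fx=4.2,fy=4.2,interpolation=cv2.INTER_CUBIC),cv2.resize(im[135:275,290:370],None,fx=4.2,fy=4.2,interpolation=cv2.INTER_CUBIC)]))
```

```text
7.15 [ 0.4539177  -0.28601036  0.02961123] [-0.59991135 -0.21851842 -5.48737296] [[-7.080e-02  3.000e-04  9.975e-01]
 [-9.975e-01 -3.000e-04 -7.080e-02]
 [ 3.000e-04 -1.000e+00  3.000e-04]]
```

View pics/c7.png

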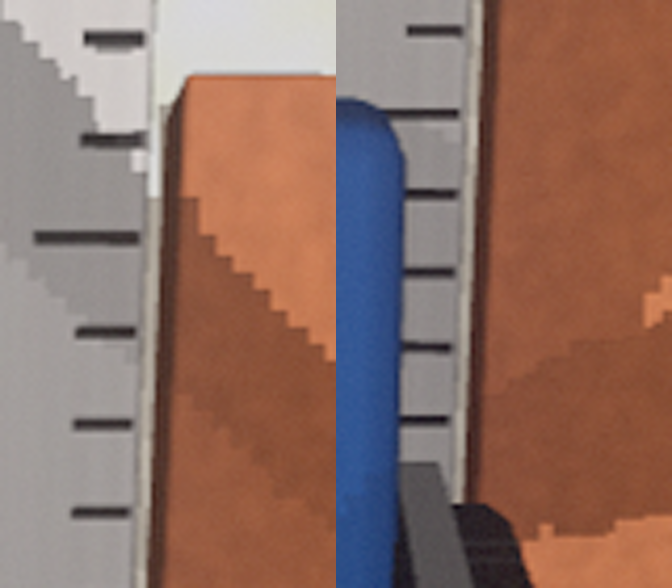

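View pics/w5.png

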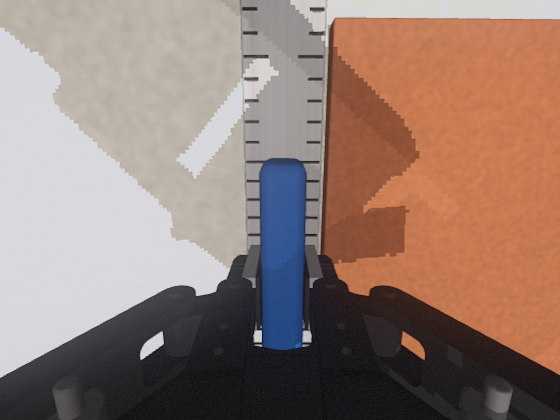

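Run:
```python
from h import *
c=manip.get_calibration("wrist"); s=manip.sense(); T=R.from_quat(s['tool_rot']).as_matrix(); p=s['tcp_pos']
tf=lambda P:((P-p)@T*1000).round(1)
zb=p[2]-.026+.006
a=lambda u:crop(u,4.2,290,0); b=lambda u:crop(u,4.2,290,135)
print("blade top",tf(unproj(c,np.r_[a([(152,80),(134,560)]),b([(135,30),(119,480)])],zb)))
print("stone top",tf(unproj(c,np.r_[a([(188,78),(163,560)]),b([(158,30),(144,480)])],.016)))
print("stone foot",tf(unproj(c,np.r_[a([(161,110),(149,560)]),b([(147,30),(131,480)])],0)))
```

```text
blade top [[-112.1   20.    19.5]
 [ -61.1   20.    19.2]
 [ -56.7   20.    19.5]
 [   1.2   20.    19.3]]
stone top [[-110.5   13.6   22.5]
 [ -61.2   13.7   21.7]
 [ -57.1   13.7   21.3]
 [  -1.3   13.7   21.7]]
stone foot [[-111.8   29.6   21.8]
 [ -60.8   29.7   22.3]
 [ -56.3   29.7   22.2]
 [   5.2   29.7   22.1]]
```

apply_moves([
  [10,0,0.03,0.02,0],
  [10,0,0.05,0.05,0],
  [10,0,0.05,0.065,0],
  [10,0,0.05,0.065,0],
  [10,0,0.05,0.065,0],
])

```text
t: 7.82
tcp_pos: [0.4557, -0.286, 0.0279]
tool_rot: [-0.482, 0.517, -0.517, 0.482]
force: [-0.8, -0.4, -5.5]
finger_gap: 0.196
```

Run:
```python
from h import *
s=manip.sense(); c=manip.get_calibration("wrist"); im=manip.snapshot("wrist")[:,:,::-1]; cv2.imwrite("pics/w6.png",im)
print(s['t'],s['tcp_pos'],s['force'],R.from_quat(s['tool_rot']).as_matrix().round(4))
cv2.imwrite("pics/c8.png",np.hstack([cv2.resize(im[0:100,295:360],None,fx=6,fy=6,interpolation=cv2.INTER_CUBIC),cv2.resize(im[175:275,295:360],None,fx=6,fy=6,interpolation=cv2.INTER_CUBIC)]))
```

```text
7.825 [ 0.4556902  -0.28601796  0.02789055] [-0.75333035 -0.392172   -5.53902287] [[-7.080e-02 -1.000e-04  9.975e-01]
 [-9.975e-01  1.000e-04 -7.080e-02]
 [-0.000e+00 -1.000e+00 -1.000e-04]]
```

View pics/c8.png

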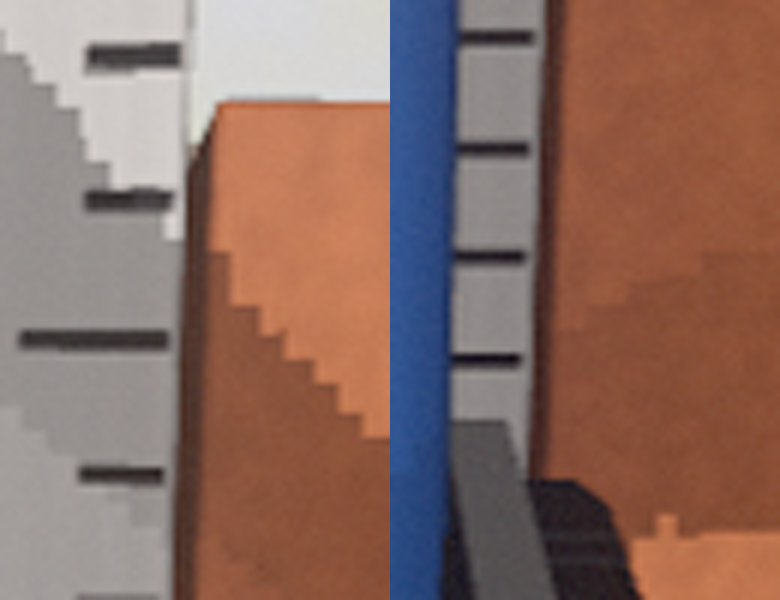

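Run:
```python
from h import *
c=manip.get_calibration("wrist"); s=manip.sense(); T=R.from_quat(s['tool_rot']).as_matrix(); p=s['tcp_pos']
tf=lambda P:((P-p)@T*1000).round(1)
zb=p[2]-.026+.006
a=lambda u:crop(u,6,295,0); b=lambda u:crop(u,6,295,175)
print("blade top",tf(unproj(c,np.r_[a([(189,90),(174,590)]),b([(150,40),(137,440)])],zb)))
print("stone top",tf(unproj(c,np.r_[a([(217,105),(196,590)]),b([(172,40),(157,440)])],.016)))
```

```text
blade top [[-113.8   20.    19.5]
 [ -77.7   20.    19.6]
 [ -36.6   20.    19. ]
 [   0.6   20.    19. ]]
stone top [[-110.4   11.9   20.6]
 [ -77.1   11.9   20.3]
 [ -38.    11.9   19.8]
 [  -2.6   11.9   19.7]]
```

apply_moves([
  [10,0,0.02,0.01,0],
  [10,0,0.04,0.02,0],
  [10,0,0.055,0.02,0],
  [10,0,0.065,0.02,0],
  [10,0,0.065,0.02,0],
])

```text
t: 8.5
tcp_pos: [0.4558, -0.2859, 0.0274]
tool_rot: [-0.482, 0.517, -0.517, 0.482]
force: [-5.2, 1.8, 8.8]
finger_gap: 0.199
```

Run:
```python
from h import *
s=manip.sense(); c=manip.get_calibration("wrist"); im=manip.snapshot("wrist")[:,:,::-1]; cv2.imwrite("pics/w7.png",im)
print(s['t'],s['tcp_pos'],s['force'],s['ft_torque'])
cv2.imwrite("pics/c9.png",np.hstack([cv2.resize(im[0:100,295:360],None,fx=6,fy=6,interpolation=cv2.INTER_CUBIC),cv2.resize(im[175:275,295:360],None,fx=6,fy=6,interpolation=cv2.INTER_CUBIC)]))
```

```text
8.5 [ 0.45582242 -0.28589282  0.02740629] [-5.17162836  1.7925334   8.84026043] [ 0.11469056  0.68362797 -0.10160264]
```

View pics/c9.png

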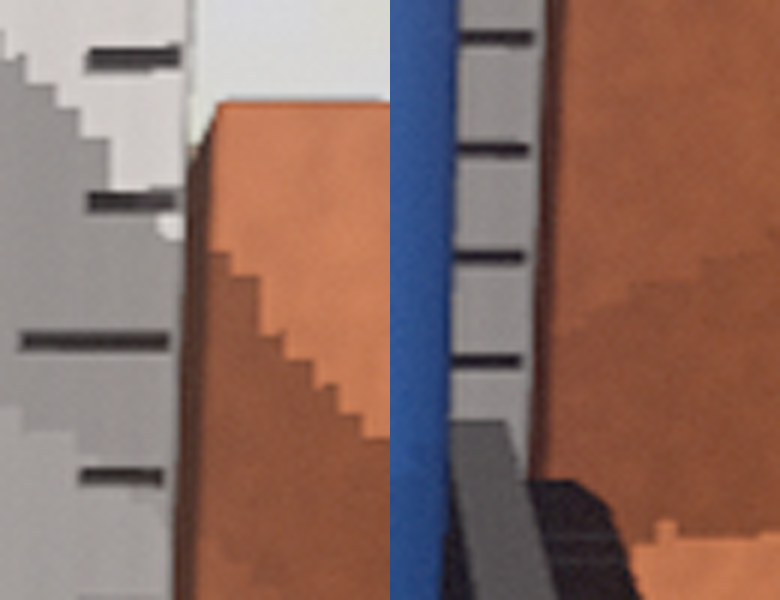

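Blade is on the worktop. I'll ease off the downward load and nudge gently toward the stone, watching the force.

apply_moves([
  [10,0,-0.03,0,0],
  [10,0,-0.04,0,0],
  [10,0,-0.04,0.01,0],
  [10,0,-0.04,0.01,0],
  [10,0,-0.04,0.01,0],
])

```text
t: 9.18
tcp_pos: [0.4559, -0.2859, 0.0274]
tool_rot: [-0.482, 0.518, -0.517, 0.482]
force: [-6.1, 0.4, 4.7]
finger_gap: 0.199
```

Run:
```python
from h import *
s=manip.sense(); c=manip.get_calibration("wrist"); im=manip.snapshot("wrist")[:,:,::-1]; cv2.imwrite("pics/w8.png",im)
print(s['t'],s['tcp_pos'],s['force'],s['ft_torque'])
cv2.imwrite("pics/c10.png",np.hstack([cv2.resize(im[0:80,300:350],None,fx=7.5,fy=7.5,interpolation=cv2.INTER_CUBIC),cv2.resize(im[175:255,300:350],None,fx=7.5,fy=7.5,interpolation=cv2.INTER_CUBIC)]))
```

```text
9.175 [ 0.45587904 -0.28587331  0.02742615] [-6.073223    0.44187014  4.72188058] [-0.10324407  0.96120757 -0.17768252]
```

View pics/c10.png

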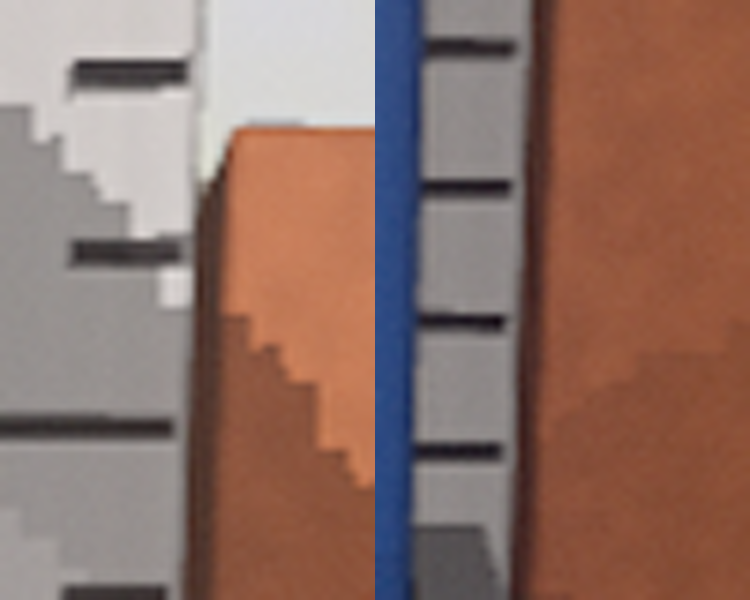

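apply_moves([
  [10,0,-0.02,0,0],
  [10,0,-0.025,0,0],
  [10,0,-0.025,0.01,0],
  [10,0,-0.025,0.01,0],
  [10,0,-0.025,0.01,0],
])

```text
t: 9.85
tcp_pos: [0.4561, -0.2858, 0.0275]
tool_rot: [-0.482, 0.518, -0.517, 0.482]
force: [-6.4, -0.3, -1.8]
finger_gap: 0.198
```

Run:
```python
from h import *
s=manip.sense(); print(s['t'],s['tcp_pos'],s['force'],s['ft_torque'])
```

```text
9.85 [ 0.4561139  -0.28583582  0.02748183] [-6.41785267 -0.32388292 -1.77522816] [-0.28135731  1.06381095 -0.17038831]
```

Fx is -6.4 N with only ~4 N on the table, so the blade is touching the stone, and the small moment suggests contact along the edge. I'll relax the push and open.

apply_moves([
  [10,0,0.015,-0.01,0],
  [10,0,0.015,-0.01,0],
  [16,0,0.015,-0.01,0],
  [22,0,0.015,-0.01,0],
  [35,0,0.015,-0.01,0],
  [50,0,0.015,-0.01,0],
  [60,0,0.015,-0.01,0],
  [60,0,-0.3,-0.01,0],
  [60,0,-1.2,-0.01,0],
  [60,0,-2.5,-0.01,0],
  [60,0,-3.3,-0.01,0],
  [60,0,-3.5,-0.01,0],
], squeeze=20)

```text
t: 11.35
tcp_pos: [0.4575, -0.2868, 0.1351]
tool_rot: [0.482, -0.516, 0.519, -0.482]
force: [-0.6, 0.4, 0.5]
finger_gap: 0.705
```

Run:
```python
from h import *
s=manip.sense(); c=manip.get_calibration("wrist"); im=manip.snapshot("wrist")[:,:,::-1]; cv2.imwrite("pics/w9.png",im)
print(s['t'],s['tcp_pos'],s['force'],s['ft_torque'],s['finger_gap'])
cv2.imwrite("pics/c11.png",cv2.resize(im[0:330,240:400],None,fx=1.8,fy=1.8,interpolation=cv2.INTER_CUBIC))
```

```text
11.35 [ 0.45751797 -0.28682288  0.13506696] [-0.57859188  0.38350483  0.47154393] [ 0.00313831  0.00221199 -0.01159168] 0.7054928619514927
```

View pics/w9.png

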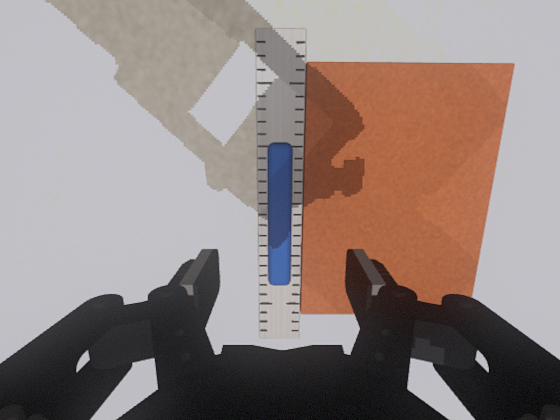

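Released. The blade overhangs both stone corners (ends at rows 28 and 338, stone corners at 62 and 313). I'll zoom in on the contact line.

Run:
```python
import cv2,numpy as np
im=cv2.imread("pics/w9.png")
z=lambda a:cv2.resize(a,None,fx=8,fy=8,interpolation=cv2.INTER_CUBIC)
cv2.imwrite("pics/c12.png",np.hstack([z(im[45:115,285:330]),z(im[255:325,285:330])]))
```

```text
(no output)
```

View pics/c12.png

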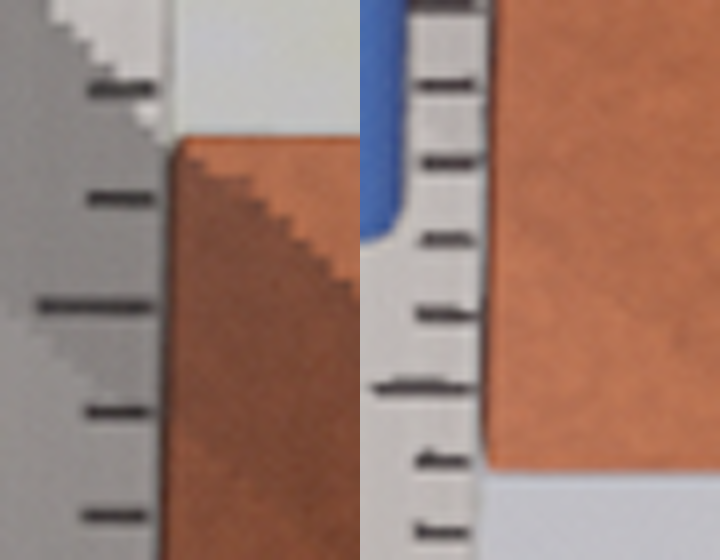

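apply_moves([
  [60,0,-1,-0.5,0],
  [60,0,-2.5,-1,0],
  [60,-1.5,-4,-1,0],
  [60,-3.5,-4.5,-1,0],
  [60,-5.5,-4.5,-1,0],
  [60,-7.5,-4.5,-1,0],
  [60,-9,-4.5,-1,0],
  [60,-10,-4.5,-1,0],
  [60,-10,-4.5,-1,0],
])

```text
t: 12.52
tcp_pos: [0.447, 0.0171, 0.2669]
tool_rot: [-0.483, 0.517, -0.516, 0.482]
force: [-0.3, -0.2, -1.2]
finger_gap: 0.706
```

Run:
```python
from h import *
s=manip.sense(); print(s['t'],s['tcp_pos'])
im=manip.snapshot("top")[:,:,::-1]; cv2.imwrite("pics/t9.png",im)
cv2.imwrite("pics/c13.png",cv2.resize(im[195:305,345:485],None,fx=5.5,fy=5.5,interpolation=cv2.INTER_CUBIC))
im=manip.snapshot("scene")[:,:,::-1]; cv2.imwrite("pics/s9.png",im)
cv2.imwrite("pics/c14.png",cv2.resize(im[90:190,215:345],None,fx=6,fy=6,interpolation=cv2.INTER_CUBIC))
```

```text
12.525 [0.44702436 0.01710816 0.26689956]
```

View pics/c13.png

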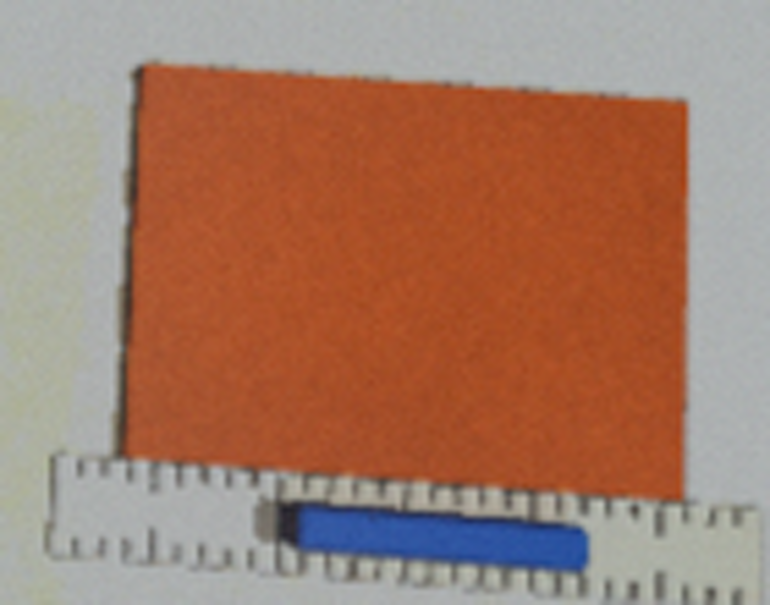

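View pics/c14.png

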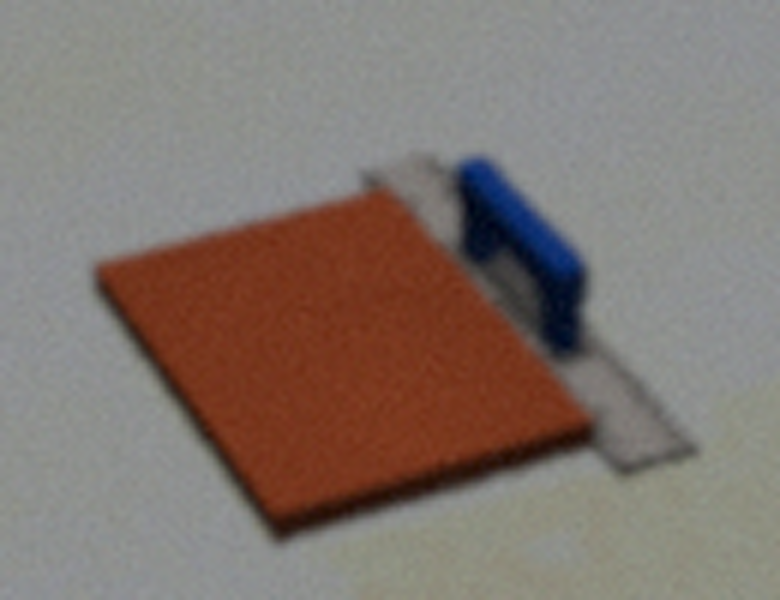

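View pics/t9.png

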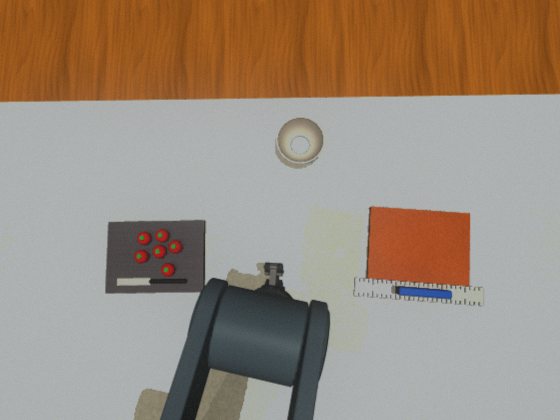

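The stone's corners are at the same pixels as before the job, the blade sits flush along the edge, and the slate and bowl haven't moved. Handing in.

```bash
python3 -c "
from station import manip
print(manip.sign_off(), manip.sense()['t'])"
```

```text
the job is handed in; nothing more can be done
the job is handed in; nothing more can be done
```

The straightedge is lying flat against the stone's long edge on the robot's side, and I've handed the job in, at about 12.6 s of the 35 s allowed. I gripped it by the blue rail, turned it about 83°, lowered it beside the stone, and nudged it in until it touched with about 6 N. Then I let go and moved the arm clear.

- **Fit:** The final top, scene and wrist pictures show no visible gap. The blade runs past both corners, by roughly 25–30 mm at each end.
- **Nothing shoved:** The stone's corners are at the same pixels as before the job. The slate and the bowl look unmoved too.
- **Disagreements:** The top and wrist cameras differed by about 4 mm in y on where the rail started, so I set the final gap from the wrist camera and the force reading. The blade met the worktop about 1 mm higher than I expected. It pressed down with about 14 N until I eased it off before the final nudge.

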